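# Push the micrometer box shut

## Task

Two identical brown instrument boxes stand open on stone risers on the bench; one has the outside micrometer lying in it, the other is empty. With the fingertips, push the lid of the box that holds the micrometer gently shut, without slamming or pressing hard, until it is fully home. Leave the empty box open, the micrometer lying in its box, and everything else where it is; grasp and lift nothing.

Things in the scene. Friction and masses are not known exactly. Their poses are not given: they have to be found in the camera images.
- loaded_box_hinge (a point): middle of the hinge line of the brown box that holds the micrometer, 24 mm above the box's underside. The box is fixed on a flat dark stone riser, 12 to 45 mm high. Axes: x level from the box's front to its back, y along the hinge, z up. The base reaches from 100 mm to 2 mm in front of the hinge (-x), 90 mm to either side. The open lid stands up at the base's back, outer face backward
- loaded_box_lid (a joint): opening angle of that box's lid about the hinge, rad: 0 is shut (lid level), 1.54 is fully open (nearly upright). The hinge is stiff (about 0.22 N m of friction, so some 3 N at the rim): the lid stays where it is left and needs to be pushed all the way
- loaded_box_rim (a point): middle of the free edge of that lid, on its outer face: 100 mm from the hinge line and 13 mm out from it; moves with the lid. Axes turn with the lid: -x points from hinge to free edge, z out of the outer face. The lid is 13 mm deep, 180 mm wide along the hinge; shut, its top lies 13 mm above the hinge line
- empty_box_hinge (a point): the same point of the empty box, which is to stay open; same box, same axes, on a riser of its own, 12 to 45 mm high
- empty_box_lid (a joint): opening angle of the empty box's lid, rad, as for the other one
- micrometer_mid (a point): middle of the outside micrometer (40 x 115 x 15 mm, dark frame, steel spindle), half-way up; it lies loose on the floor of its box, 15 mm below the hinge line, along the box's width, and fits under the shut lid
- vial: bystander: small white capped vial, 24 mm wide, 54 mm high, upright; origin at the centre of its underside
- ring: bystander: black and steel setting ring, 34 mm wide, 12 mm high, lying flat; origin at the centre of its underside
- amber_vial: bystander: small amber vial with black cap, 24 mm wide, 54 mm high, upright, behind the boxes; origin at the centre of its underside

How it is judged:
By the outcome, as a careful person would: the job done as asked, in the order asked, and still so for the second after the job is handed in, with the robot touching nothing.
It also fails if it takes over 35 s, if anything falls off the work surface, if the arm or the gripper's body presses on something with over 40 N, if the wrist force passes 120 N, or if a joint passes its speed limit or range.

## Robot

A 6-joint arm with a two-finger parallel gripper is mounted at the origin on a cart in front of the work surface, level with it; the furniture and walls round the work are solid. World frame = base frame: x ahead of the robot, y to its left, z up, the work surface at z = 0. Lengths are in m, angles in rad, forces in N, time in s.
With the tool pointing down it reaches from about 0.325 to 0.85 m from the base axis. Payload 4.4 kg.
Tool frame: the origin (TCP) lies midway between the tips of the shut fingers; the grasp point (between the pads) lies 19 mm behind it; z points along the fingers, x is the direction in which the jaws open and shut, and the axes are right-handed (so a half turn about z gives the same grasp; the last joint's range is limited). The gripper opens to 94 mm and grips with 3 to 60 N. Pads are 16 mm wide; open, the fingers measure 119 mm over their backs; the gripper's body (75 mm by 177 mm) begins 78 mm behind the grasp point.
Start: joints at [-1.456, 0.207, 1.542, -0, 1.393, -0.15], TCP at [0.151, -0.555, 0.205] pointing down, gripper open.
Joint ranges: [-2.73, 2.73], [-0.86, 2.22], [0.23, 2.46], [-1.11, 4.25], [0.08, 2.63], [-2.82, 2.82]. Speed limits (rad/s): [2.79, 2.79, 3.14, 3.14, 3.14, 3.14].

## Interface

Orientations are given as a rotation vector (axis times angle).
In Python, from cell import get_state, camera, finish_job, look_for, masks_of gives the robot as it stands.
- The arm moves only by the shell command python3 -m handwheel 'ROWS' [OPENING] [FORCE]. ROWS is JSON, a list of rows, each an object of numbers: "dx", "dy", "dz": the shift along the tool's x, y, z as a fraction of full scale; "yaw": the turn about the tool's z as a fraction of full scale. In form: [{"dx": .., "dy": .., "dz": .., "yaw": ..}, ...]. A call has 1 to 12 rows; each row is the pose to reach, as a shift and turn from the pose commanded when the call began, along the tool's axes at that moment, turning the shorter way round; what a row does not reach only later rows make up. Full scale, the value 1, is 0.3 m for a shift and 180 degrees for a turn. A row lasts 1/10 s, in which the tool goes at most 50 mm and 8.59 degrees, less where a joint would pass 70% of its speed; a pose out of reach is approached as far as the arm can. A call with a number of a shift or a turn outside -1 to 1 is refused whole. A call with a gripper value outside its range is refused whole. OPENING is the opening, from 0 (shut) to 1 (fully open), set as the call begins (- or left out, the last holds). The fingers move at their own pace and stop on an object; FORCE is the grip in N (left out, the last holds). Time passes only in rows, so rows that repeat a pose let the fingers close. It gives the time, the measured TCP pose, the force and the opening at its end, in the units of the state.
- get_state(): the state, without advancing time (a new reading comes with each control period).
- camera(name): name is "scene" or "top" or "wrist"; returns a dict with "img" (384x512x3 uint8, red, green, blue), "fovy" (degrees; the focal length in pixels is half the picture's height over the tangent of half this angle, whatever the lens; pixels are square), "cx", "cy" (the principal point, pixels), "cam_to_world" (4x4, takes a point from camera to world coordinates); the wrist camera has in their place "T_tool_cam" (4x4, takes a point from camera to tool coordinates, whose origin is the TCP and whose axes are the tool frame's). Camera axes: x right, y down, z forward; pixel columns grow to the right and rows downward; lengths in m; the calibration is good to about 2 mm. A picture is of the moment at which its call begins: read the wrist's pose just before it. There is no depth.
- finish_job(): hands the job in, once; it reports no verdict.
Trained networks look in a picture, given as the dict that the camera call returned (one of the last four; its "shot" number tells which), for a name from the list of things; names that differ only in an ending like _2 or _b are one class to them, and where a whole thing is asked for, a point or a joint stands for the part that bears it (a point fixed in the world has none). Each returns a list of dicts, best first, with "conf" (0 to 1); they miss things now and then, are a little off and sometimes report something else, mostly with a low value. They report only what shows in the picture. A call takes as long as a camera call.
- look_for(label, picture): "box" ([left, top, right, bottom] in pixels, round what is visible of it).
- masks_of(label, picture): "mask" (384x512 bool, what is visible of it) and "box" ([left, top, right, bottom] in pixels, round what is visible of it).
The state is a dict: "clock": time; "joint_positions": joint angles; "joint_vel": joint speeds; "effort": joint torques, N m; "tcp_pos": TCP position; "eef_rot": TCP orientation; "force": force on the tool from outside, world axes, zero at the start; "wrist_torque": the same for the moment, N m; "grip_width": finger opening in m.
Only numpy, scipy, OpenCV 4.12 (cv2) and the standard library are available. Lean on these libraries where they do the work, as an engineer would, in place of code of your own. Each camera call takes 0.05 s, during which the arm holds its last target.

## Working session

There is one attempt and no reset: what is moved stays moved. The work goes in short steps, Python scripts to look and compute and a shell command to move; the robot and the scene stay as the last step left them, time stands still between calls to the robot, and variables do not carry over. Pictures are saved under pics/ and viewed, and the job is handed in when it is done.

```bash
mkdir -p pics; ls
cat > h.py <<'E'
import numpy as np,cv2
from cell import *
def save(p,n): cv2.imwrite('pics/'+n+'.png',p['img'][:,:,::-1])
def f(p): return 192/np.tan(np.radians(p['fovy']/2))
E
python3 - <<'E'
from h import *
s=get_state();print(s)
for n in('scene','top'):
    p=camera(n);save(p,n+'0');print(n,p['fovy'],p['cx'],p['cy'],np.round(p['cam_to_world'],4).tolist())
    for l in('loaded_box_lid','empty_box_lid','micrometer_mid','vial','ring','amber_vial'):
        for r in look_for(l,p)[:3]:print(l,np.round(r['box']),round(r['conf'],2))
print(s['clock'])
E
```

```text
pics
{'clock': 0.0, 'joint_positions': array([-1.45547726e+00,  2.07425358e-01,  1.54291826e+00, -1.62073354e-05,
        1.39349819e+00, -1.50481845e-01]), 'joint_vel': array([ 0.00072229,  0.00043636, -0.00039595, -0.00160445, -0.00012683,
       -0.00050937]), 'effort': array([ 1.69344370e-03, -3.70874548e+01, -2.81414884e+01,  7.00011291e-02,
        3.60535202e-02, -1.54162299e-04]), 'tcp_pos': array([ 0.15094349, -0.55400991,  0.2043047 ]), 'eef_rot': array([-2.49493953e+00,  1.90651000e+00,  2.47063750e-03]), 'force': array([-0.03603833,  0.75484184,  0.32900114]), 'wrist_torque': array([ 0.00401801, -0.04014917,  0.05775028]), 'grip_width': 0.09423112772536765}
scene 44.4864037459653 256.1482017036954 196.7912969899219 [[0.4639, -0.5219, 0.7159, -0.263], [-0.8856, -0.2514, 0.3905, -0.733], [-0.0238, -0.8151, -0.5788, 0.6712], [0.0, 0.0, 0.0, 1.0]]
loaded_box_lid [205. 246. 216. 270.] 0.65
loaded_box_lid [310. 190. 327. 192.] 0.4
empty_box_lid [206. 120. 262. 182.] 0.98
micrometer_mid [282. 222. 328. 234.] 0.69
micrometer_mid [308. 191. 340. 198.] 0.61
vial [202. 246. 217. 270.] 0.62
ring [180. 241. 196. 252.] 0.71
top 47.50636130349463 259.55903470926506 188.89498816502618 [[-0.0172, -0.9898, 0.1414, 0.3751], [-0.9999, 0.0173, -0.0006, -0.3212], [-0.0019, -0.1414, -0.99, 0.9341], [0.0, 0.0, 0.0, 1.0]]
loaded_box_lid [282. 171. 383. 196.] 0.82
empty_box_lid [155. 130. 254. 176.] 0.87
micrometer_mid [294. 193. 350. 216.] 0.55
vial [250. 280. 260. 289.] 0.42
ring [211. 264. 227. 278.] 0.71
amber_vial [271.  84. 281. 104.] 0.63
0.0
```

View pics/scene0.png

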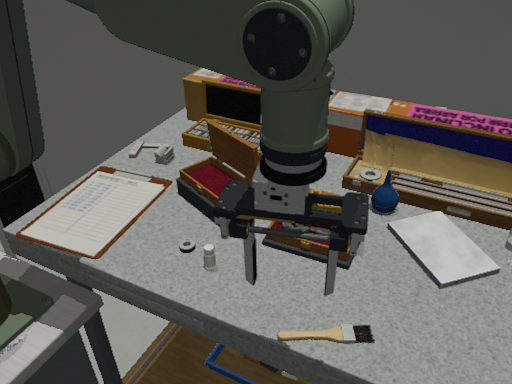

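View pics/top0.png

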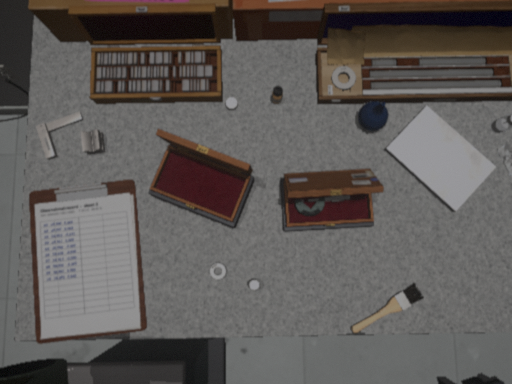

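```bash
python3 -c "
import cv2
a=cv2.imread('pics/top0.png');cv2.imwrite('pics/topz.png',cv2.resize(a[100:300,140:400],None,fx=3,fy=3,interpolation=2))
a=cv2.imread('pics/scene0.png');cv2.imwrite('pics/scenez.png',cv2.resize(a[100:300,170:430],None,fx=3,fy=3,interpolation=2))"
```

```text
(no output)
```

View pics/topz.png

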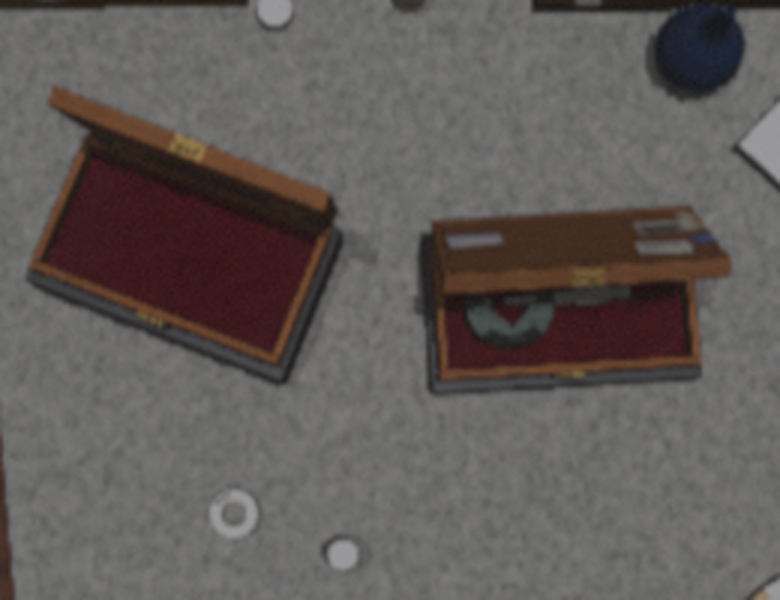

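View pics/scenez.png

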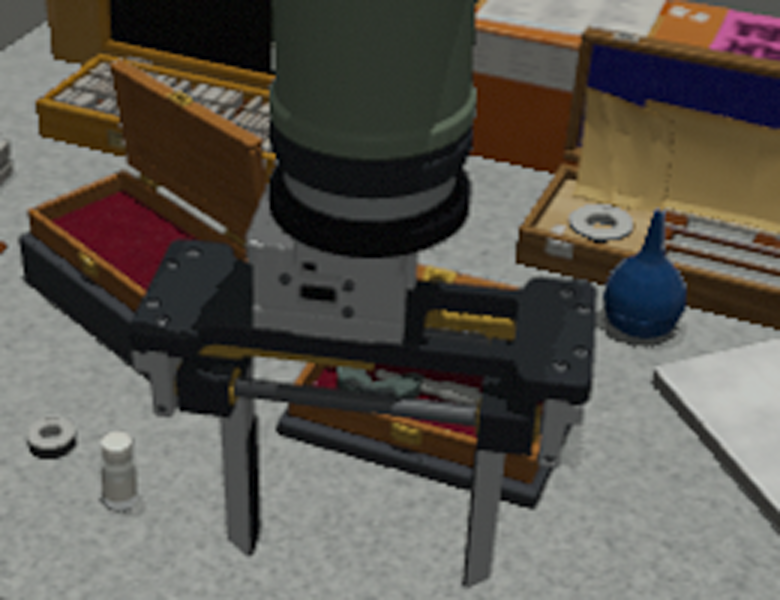

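The top view shows the box with the micrometer on the right: its lid is partly open and leaning forward, clasp edge near (336,191), base front near (330,223). The empty box is on the left at (202,178). The scene view is mostly blocked by the gripper. I'll fit the box model to the corners in the top view.

```bash
cat >> h.py <<'E'
def proj(p,X,T=None):
    T=p['cam_to_world'] if T is None else T
    c=(np.asarray(X)-T[:3,3])@T[:3,:3]
    return np.c_[p['cx']+f(p)*c[:,0]/c[:,2],p['cy']+f(p)*c[:,1]/c[:,2]]
def box(q):
    x,y,yaw,h,a=q; c,s=np.cos(yaw),np.sin(yaw)
    R=np.array([[c,-s,0],[s,c,0],[0,0,1]])
    # lid rot about y: closed -x dir -> up when open
    def lid(X,Z): # local lid coords
        return X*np.cos(a)+Z*np.sin(a), -X*np.sin(a)+Z*np.cos(a)
    P={}
    for n,sg in(('L',1),('R',-1)):
        P['bf'+n]=[-.1,sg*.09,0]
        P['bb'+n]=[-.002,sg*.09,0]
        for k,(X,Z) in dict(ro=(-.1,.013),ri=(-.1,0),ho=(-.002,.013),hi=(-.002,0)).items():
            u,w=lid(X,Z);P[k+n]=[u,sg*.09,w]
    P['rM']=[*np.array(lid(-.1,.013))][:1]+[0]+[lid(-.1,.013)[1]]
    return {k:R@np.array(v)+[x,y,h+.024] for k,v in P.items()}
E
cat > fit.py <<'E'
from h import *
from scipy.optimize import least_squares
z=lambda a,b:(a/3+140-1/3,b/3+100-1/3)
obs=dict(bfL=z(443,377),bfR=z(698,367),roL=z(441,279),roR=z(730,260),riL=z(443,293),riR=z(730,275),hoL=z(433,222),hoR=z(690,207))
if __name__=='__main__':
    p=camera('top')
    k=list(obs);O=np.array([obs[i] for i in k])
    def r(q):
        b=box(q);return (proj(p,[b[i] for i in k])-O).ravel()
    for a0 in(.7,1.2):
        s=least_squares(r,[.5,-.4,0,.03,a0],loss='soft_l1')
        print(s.x.round(4),s.cost,dict(zip(k,r(s.x).reshape(-1,2).round(1).tolist())))
    b=box(s.x);print({n:v.round(3).tolist() for n,v in b.items()})
    s.x; C=np.linalg.inv(s.jac.T@s.jac);print(np.sqrt(np.diag(C)))
    # ground-plane points
    T=p['cam_to_world']
    for n,(u,v,h) in dict(vial=(255,285,.054),ring=(218,271,.012),amber=(277,89,.054)).items():
        d=T[:3,:3]@[(u-p['cx'])/f(p),(v-p['cy'])/f(p),1];X=T[:3,3]+d*(h-T[2,3])/d[2];print(n,X.round(3))
E
python3 fit.py
```

```text
[ 0.5285 -0.4628  0.0372  0.0034  1.0401] 3.026147504394218 {'bfL': [-0.7, 1.0], 'bfR': [0.9, -0.4], 'roL': [0.9, -1.4], 'roR': [-0.1, -0.2], 'riL': [0.4, 0.3], 'riR': [-0.5, 1.1], 'hoL': [-0.4, -0.3], 'hoR': [-0.2, 0.0]}
[ 0.5285 -0.4628  0.0372  0.0034  1.0401] 3.0261475043943626 {'bfL': [-0.7, 1.0], 'bfR': [0.9, -0.4], 'roL': [0.9, -1.4], 'roR': [-0.1, -0.2], 'riL': [0.4, 0.3], 'riR': [-0.5, 1.1], 'hoL': [-0.4, -0.3], 'hoR': [-0.2, 0.0]}
{'bfL': [0.425, -0.377, 0.027], 'bbL': [0.523, -0.373, 0.027], 'roL': [0.486, -0.374, 0.12], 'riL': [0.475, -0.375, 0.114], 'hoL': [0.535, -0.373, 0.036], 'hiL': [0.524, -0.373, 0.029], 'bfR': [0.432, -0.557, 0.027], 'bbR': [0.53, -0.553, 0.027], 'roR': [0.493, -0.554, 0.12], 'riR': [0.481, -0.555, 0.114], 'hoR': [0.542, -0.552, 0.036], 'hiR': [0.531, -0.553, 0.029], 'rM': [0.489, -0.464, 0.12]}
[0.00157266 0.00160642 0.00899378 0.00737823 0.01904691]
vial [ 0.309 -0.309  0.054]
ring [ 0.336 -0.232  0.012]
amber [ 0.713 -0.362  0.054]
```

```bash
python3 -m handwheel '[{"dz":-0.15},{"dz":-0.3,"dy":-0.1},{"dx":-0.04,"dy":-0.25,"dz":-0.4,"yaw":0.03},{"dx":-0.04,"dy":-0.4,"dz":-0.4,"yaw":0.073},{"dx":-0.04,"dy":-0.55,"dz":-0.4,"yaw":0.073},{"dx":-0.04,"dy":-0.7,"dz":-0.4,"yaw":0.073},{"dx":-0.04,"dy":-0.75,"dz":-0.4,"yaw":0.073},{"dx":-0.04,"dy":-0.75,"dz":-0.4,"yaw":0.073},{"dx":-0.04,"dy":-0.75,"dz":-0.4,"yaw":0.073}]' 0 10
python3 - <<'E'
from h import *
s=get_state();print(s['tcp_pos'],s['eef_rot'],s['force'],s['clock'])
p=camera('wrist');save(p,'w1');print(p['fovy'],p['cx'],p['cy'],p['T_tool_cam'].round(4).tolist())
p=camera('scene');save(p,'scene1')
cv2.imwrite('pics/scene1z.png',cv2.resize(p['img'][100:300,170:430,::-1],None,fx=3,fy=3,interpolation=2))
E
```

```text
[ 0.15100785 -0.55483485  0.20547784] [ 2.49613712e+00 -1.90748093e+00  3.06027099e-05] [-0.47992849  0.37444405  0.38387473] 0.75
71.30483509477583 259.8071712981704 193.06059974750625 [[1.0, -0.0008, -0.0002, -0.0004], [0.0008, 0.9694, 0.2454, -0.0702], [0.0, -0.2454, 0.9694, -0.179], [0.0, 0.0, 0.0, 1.0]]schema error: expected keys dx, dy, dz, yaw
```

View pics/w1.png

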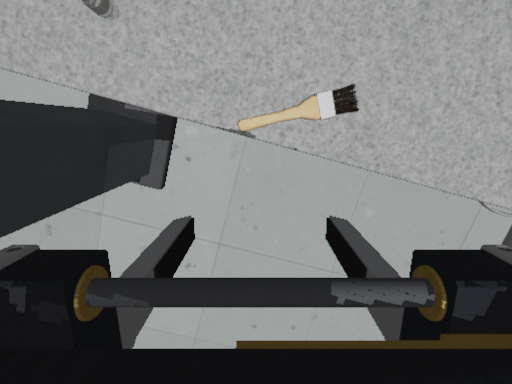

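View pics/scene1z.png

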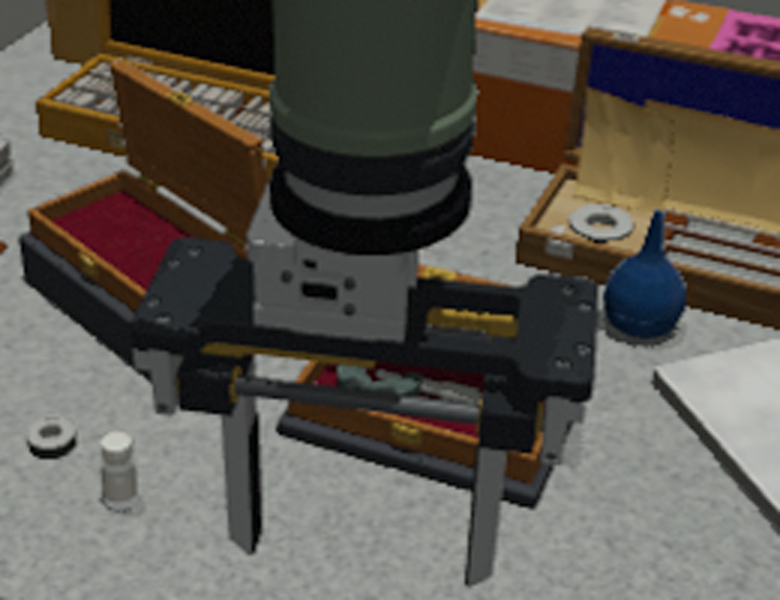

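The call was refused because every row needs all four keys, so nothing has moved yet. The picture shows only the bench edge and the brush. I'll send the move again in full.

```bash
python3 -m handwheel '[{"dx":0,"dy":0,"dz":-0.15,"yaw":0},{"dx":0,"dy":-0.1,"dz":-0.3,"yaw":0},{"dx":-0.04,"dy":-0.25,"dz":-0.4,"yaw":0.03},{"dx":-0.04,"dy":-0.4,"dz":-0.4,"yaw":0.073},{"dx":-0.04,"dy":-0.55,"dz":-0.4,"yaw":0.073},{"dx":-0.04,"dy":-0.7,"dz":-0.4,"yaw":0.073},{"dx":-0.04,"dy":-0.75,"dz":-0.4,"yaw":0.073},{"dx":-0.04,"dy":-0.75,"dz":-0.4,"yaw":0.073},{"dx":-0.04,"dy":-0.75,"dz":-0.4,"yaw":0.073}]' 0 10
python3 - <<'E'
from h import *
s=get_state();print(s['tcp_pos'],s['eef_rot'],s['force'],s['clock'])
p=camera('wrist');save(p,'w2')
p=camera('scene');save(p,'scene2')
cv2.imwrite('pics/scene2z.png',cv2.resize(p['img'][100:300,170:430,::-1],None,fx=3,fy=3,interpolation=2))
E
```

```text
clock: 1.75
tcp_pos: [0.364, -0.4845, 0.3252]
eef_rot: [2.261, -2.18, -0.002]
force: [-0.5, -0.4, -0.1]
grip_width: 0.0254
[ 0.36403889 -0.4844579   0.32519276] [ 2.26059799e+00 -2.18033342e+00 -1.52132442e-03] [-0.51267368 -0.39768069 -0.06679509] 1.75
```

View pics/w2.png

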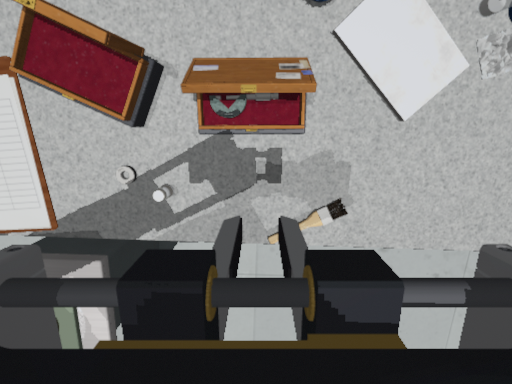

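View pics/scene2z.png

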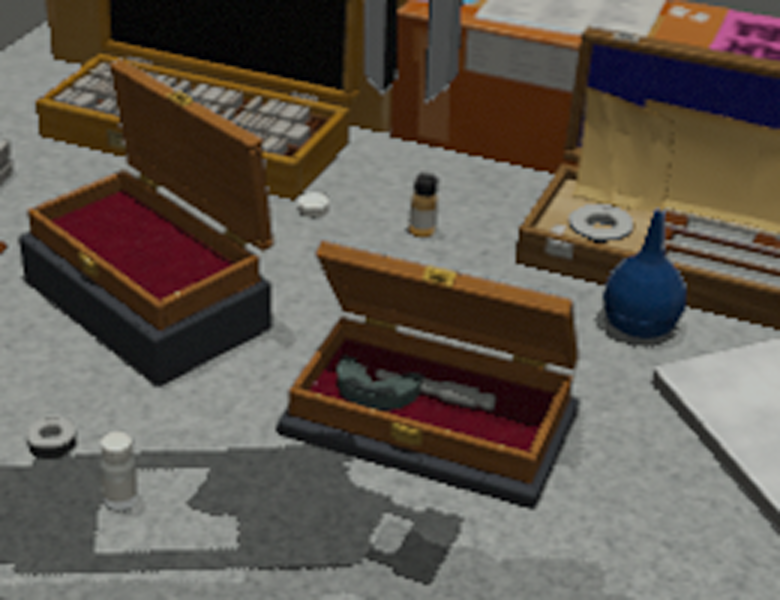

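```bash
python3 -c "
import cv2
a=cv2.imread('pics/scene2.png');cv2.imwrite('pics/s2zz.png',cv2.resize(a[170:275,255:370],None,fx=5.5,fy=5.5,interpolation=2))"
```

```text
(no output)
```

View pics/s2zz.png

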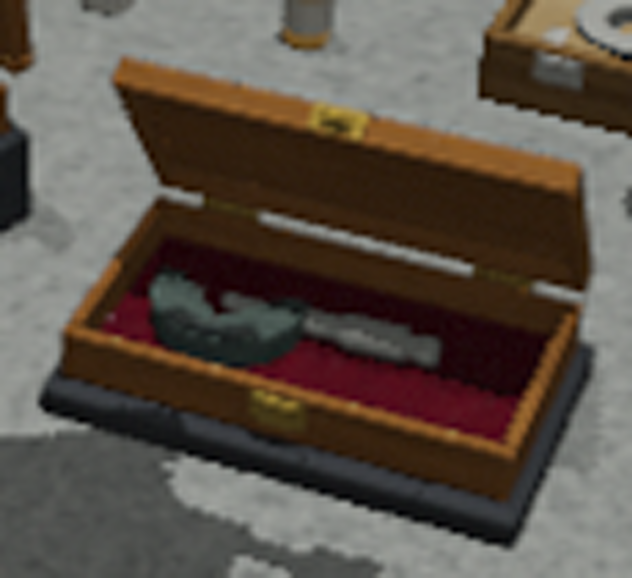

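The scene view is now clear. The lid's free edge runs from (277,181) to (360,200), the base front rim from (267,230) to (348,253), and the micrometer lies in the box. I'll add these points to the fit.

```bash
cat > fit2.py <<'E'
from h import *
from fit import obs
from scipy.optimize import least_squares
z=lambda a,b:((a+.5)/5.5+255-.5,(b+.5)/5.5+170-.5)
o2=dict(roL=z(120,60),roR=z(580,165),riL=z(116,84),riR=z(580,190),bfL=z(64,330),bfR=z(512,457),bbR=z(580,305),bbL=z(160,200),uL=z(62,372),uR=z(505,502))
pt=camera('top');ps=camera('scene')
def bx(q):
    b=box(q)
    for n in'LR': b['u'+n]=b['bf'+n]-[0,0,.024]
    return b
def r(q):
    b=bx(q)
    return np.r_[(proj(pt,[b[i] for i in obs])-list(obs.values())),(proj(ps,[b[i] for i in o2])-list(o2.values()))].ravel()
s=least_squares(r,[.5,-.4,0,.03,1.],loss='soft_l1')
print(s.x.round(4),s.cost);print(dict(zip(list(obs)+list(o2),0*[0] or r(s.x).reshape(-1,2).round(1).tolist())));print(r(s.x).reshape(-1,2)[:8].round(1).tolist())
print(np.sqrt(np.diag(np.linalg.inv(s.jac.T@s.jac))))
print({n:v.round(3).tolist() for n,v in bx(s.x).items()})
print(get_state()['clock'])
E
python3 fit2.py
```

```text
[ 0.5294 -0.4627  0.0402  0.0096  1.0272] 10.234726130722047
{'bfL': [-1.0, 0.3], 'bfR': [-0.3, 0.3], 'roL': [-0.1, -0.8], 'roR': [0.1, -0.1], 'riL': [-1.5, 0.1], 'riR': [-1.8, 1.1], 'hoL': [-0.4, -1.1], 'hoR': [0.4, -1.0], 'bbR': [0.4, -0.3], 'bbL': [-0.7, -1.0], 'uL': [-0.5, 1.3], 'uR': [-0.1, 1.0]}
[[-0.4, 0.5], [1.7, -1.2], [1.1, -1.5], [0.7, -0.6], [0.6, 0.2], [0.3, 0.7], [-0.4, -1.1], [0.4, -1.0]]
[0.0012174  0.00072301 0.00748291 0.00129862 0.01392706]
{'bfL': [0.426, -0.377, 0.034], 'bbL': [0.524, -0.373, 0.034], 'roL': [0.485, -0.374, 0.126], 'riL': [0.474, -0.375, 0.119], 'hoL': [0.536, -0.372, 0.042], 'hiL': [0.525, -0.373, 0.035], 'bfR': [0.433, -0.557, 0.034], 'bbR': [0.531, -0.553, 0.034], 'roR': [0.492, -0.554, 0.126], 'riR': [0.481, -0.555, 0.119], 'hoR': [0.543, -0.552, 0.042], 'hiR': [0.532, -0.553, 0.035], 'rM': [0.489, -0.464, 0.126], 'uL': [0.426, -0.377, 0.01], 'uR': [0.433, -0.557, 0.01]}
1.95
```

Combined fit: hinge at about (0.530, -0.463, 0.036), yaw 0.04, lid angle 1.03 rad, riser about 12 mm, which is the low end of its stated range. Next I'll move to a hover just behind and above the lid's outer face, near the rim.

```bash
python3 -m handwheel '[{"dx":-0.02,"dy":-0.13,"dz":0.0,"yaw":0},{"dx":-0.04,"dy":-0.28,"dz":0.05,"yaw":0},{"dx":-0.053,"dy":-0.42,"dz":0.12,"yaw":0},{"dx":-0.053,"dy":-0.52,"dz":0.22,"yaw":0},{"dx":-0.053,"dy":-0.52,"dz":0.34,"yaw":0},{"dx":-0.053,"dy":-0.52,"dz":0.46,"yaw":0},{"dx":-0.053,"dy":-0.52,"dz":0.56,"yaw":0},{"dx":-0.053,"dy":-0.52,"dz":0.63,"yaw":0},{"dx":-0.053,"dy":-0.52,"dz":0.643,"yaw":0},{"dx":-0.053,"dy":-0.52,"dz":0.643,"yaw":0}]'
python3 - <<'E'
from h import *
s=get_state();print(s['tcp_pos'],s['force'],s['clock'])
p=camera('top');save(p,'top3');p2=camera('scene')
a=cv2.resize(p['img'][140:260,260:400,::-1],None,fx=2.8,fy=2.8,interpolation=2);b=cv2.resize(p2['img'][140:260,240:380,::-1],None,fx=2.8,fy=2.8,interpolation=2)
cv2.imwrite('pics/c3.png',np.hstack([a,b]))
E
```

```text
clock: 2.95
tcp_pos: [0.5192, -0.463, 0.132]
eef_rot: [-2.26, 2.182, 0.002]
force: [-0.0, -0.7, 0.3]
grip_width: 0.0003
[ 0.51922176 -0.46298851  0.13196731] [-0.0436331  -0.73540089  0.26053791] 2.95
```

View pics/c3.png

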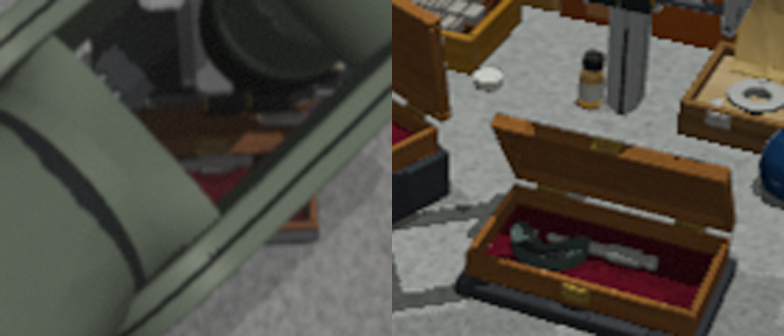

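The fingertip is behind and above the lid's outer face, mid-width, and touching nothing. Now I'll work out the arc.

Run:
```python
import numpy as np
for a,g in [(1.03,.01)]+[(x,0) for x in (1.03,.97,.91,.85,.79,.73,.67,.61,.55,.5,.45,.4,.35,.3,.25,.2,.16,.12,.09,.06,.03,0,-.03)]:
    r=.092
    X=-r*np.cos(a)+.013*np.sin(a)+.008+g*np.sin(a);Z=r*np.sin(a)+.013*np.cos(a)+g*np.cos(a)
    x=.530+X;z=.036+Z
    print(a,g,'dy %.3f dz %.3f'%(-(x-.519)/.3,-(z-.132)/.3),'x %.4f z %.4f'%(x,z))
```

```text
1.03 0.01 dy 0.029 dz 0.018 x 0.5104 z 0.1267
1.03 0 dy 0.057 dz 0.035 x 0.5018 z 0.1216
0.97 0 dy 0.074 dz 0.043 x 0.4967 z 0.1192
0.91 0 dy 0.091 dz 0.051 x 0.4918 z 0.1166
0.85 0 dy 0.107 dz 0.061 x 0.4870 z 0.1137
0.79 0 dy 0.122 dz 0.072 x 0.4825 z 0.1105
0.73 0 dy 0.136 dz 0.083 x 0.4781 z 0.1070
0.67 0 dy 0.150 dz 0.096 x 0.4740 z 0.1033
0.61 0 dy 0.163 dz 0.109 x 0.4700 z 0.0994
0.55 0 dy 0.175 dz 0.123 x 0.4664 z 0.0952
0.5 0 dy 0.185 dz 0.135 x 0.4635 z 0.0915
0.45 0 dy 0.194 dz 0.148 x 0.4608 z 0.0877
0.4 0 dy 0.202 dz 0.161 x 0.4583 z 0.0838
0.35 0 dy 0.210 dz 0.174 x 0.4560 z 0.0798
0.3 0 dy 0.217 dz 0.188 x 0.4540 z 0.0756
0.25 0 dy 0.223 dz 0.202 x 0.4521 z 0.0714
0.2 0 dy 0.229 dz 0.217 x 0.4504 z 0.0670
0.16 0 dy 0.233 dz 0.228 x 0.4492 z 0.0635
0.12 0 dy 0.236 dz 0.240 x 0.4482 z 0.0599
0.09 0 dy 0.238 dz 0.249 x 0.4475 z 0.0572
0.06 0 dy 0.240 dz 0.258 x 0.4469 z 0.0545
0.03 0 dy 0.242 dz 0.267 x 0.4464 z 0.0518
0 0 dy 0.243 dz 0.277 x 0.4460 z 0.0490
-0.03 0 dy 0.244 dz 0.286 x 0.4457 z 0.0462
```

```bash
python3 -m handwheel '[{"dx":0,"dy":0.015,"dz":0.009,"yaw":0},{"dx":0,"dy":0.029,"dz":0.018,"yaw":0},{"dx":0,"dy":0.039,"dz":0.024,"yaw":0},{"dx":0,"dy":0.048,"dz":0.03,"yaw":0},{"dx":0,"dy":0.057,"dz":0.035,"yaw":0},{"dx":0,"dy":0.065,"dz":0.039,"yaw":0},{"dx":0,"dy":0.074,"dz":0.043,"yaw":0},{"dx":0,"dy":0.082,"dz":0.047,"yaw":0},{"dx":0,"dy":0.091,"dz":0.051,"yaw":0},{"dx":0,"dy":0.091,"dz":0.051,"yaw":0}]'
python3 - <<'E'
from h import *
p2=camera('scene')
b=cv2.resize(p2['img'][140:260,240:380,::-1],None,fx=4,fy=4,interpolation=2)
cv2.imwrite('pics/c4.png',b)
E
```

```text
clock: 4.05
tcp_pos: [0.4928, -0.4635, 0.1171]
eef_rot: [-2.261, 2.181, 0.0]
force: [1.6, 0.4, 0.1]
grip_width: 0.0008
```

View pics/c4.png

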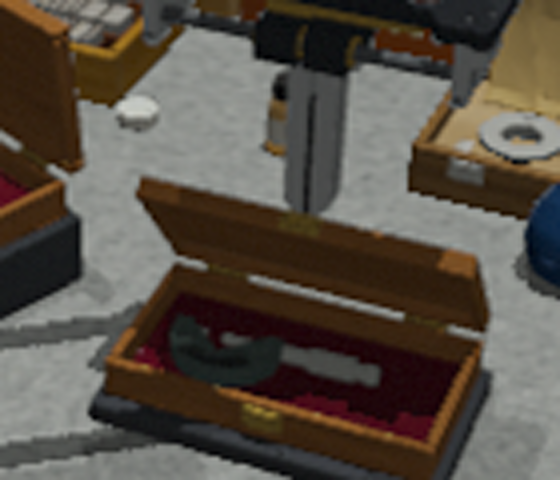

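Run:
```python
from h import *
p2=camera('wrist')
b=cv2.resize(p2['img'][100:300,150:400,::-1],None,fx=3,fy=3,interpolation=2)
cv2.imwrite('pics/w4.png',b)
```

```text
(no output)
```

View pics/w4.png

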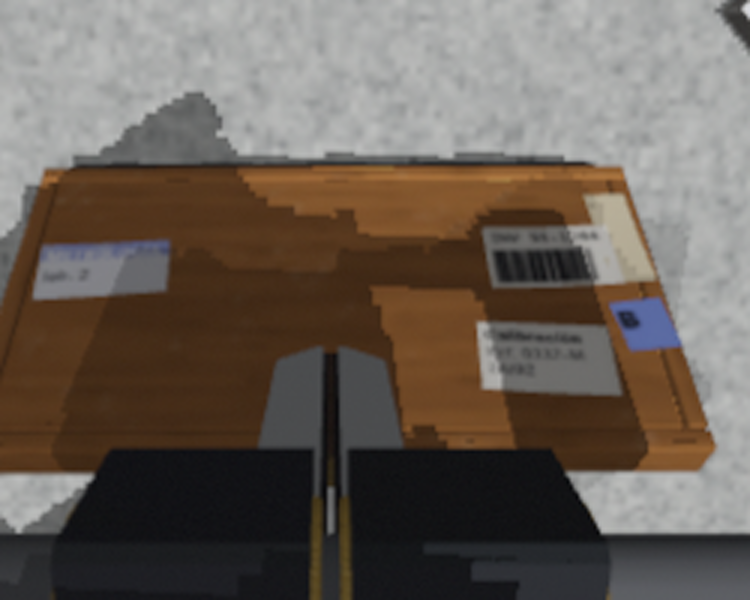

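The fingertips are on the outer face mid-width, well inside the rim, and the contact force is about 1.6 N. I'll carry on along the arc.

```bash
python3 -m handwheel '[{"dx":0,"dy":0.008,"dz":0.005,"yaw":0},{"dx":0,"dy":0.016,"dz":0.01,"yaw":0},{"dx":0,"dy":0.023,"dz":0.015,"yaw":0},{"dx":0,"dy":0.031,"dz":0.021,"yaw":0},{"dx":0,"dy":0.038,"dz":0.026,"yaw":0},{"dx":0,"dy":0.045,"dz":0.032,"yaw":0},{"dx":0,"dy":0.052,"dz":0.038,"yaw":0},{"dx":0,"dy":0.059,"dz":0.045,"yaw":0},{"dx":0,"dy":0.065,"dz":0.051,"yaw":0},{"dx":0,"dy":0.072,"dz":0.058,"yaw":0},{"dx":0,"dy":0.078,"dz":0.065,"yaw":0},{"dx":0,"dy":0.084,"dz":0.072,"yaw":0}]'
python3 - <<'E'
from h import *
p2=camera('scene');p=camera('wrist')
b=cv2.resize(p2['img'][140:260,240:380,::-1],None,fx=2.8,fy=2.8,interpolation=2)
c=cv2.resize(p['img'][100:300,150:400,::-1],(392,336),interpolation=2)
cv2.imwrite('pics/c5.png',np.hstack([b,c]))
E
```

```text
clock: 5.35
tcp_pos: [0.4674, -0.4646, 0.0955]
eef_rot: [2.261, -2.18, -0.0]
force: [0.1, 0.1, 2.6]
grip_width: 0.0009
```

View pics/c5.png

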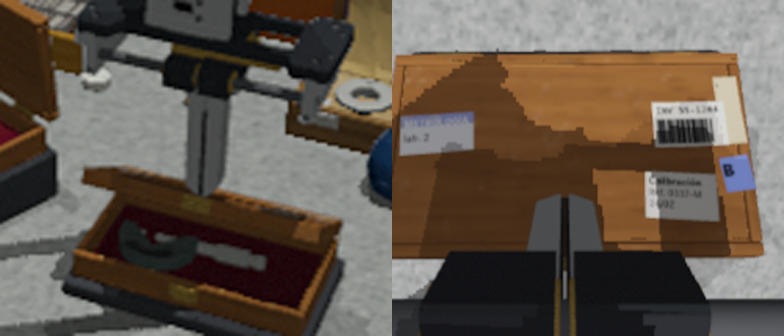

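The lid is following, with 2.6 N at about 0.55 rad. Continuing.

```bash
python3 -m handwheel '[{"dx":0,"dy":0.006,"dz":0.007,"yaw":0},{"dx":0,"dy":0.012,"dz":0.014,"yaw":0},{"dx":0,"dy":0.017,"dz":0.022,"yaw":0},{"dx":0,"dy":0.022,"dz":0.03,"yaw":0},{"dx":0,"dy":0.027,"dz":0.038,"yaw":0},{"dx":0,"dy":0.032,"dz":0.046,"yaw":0},{"dx":0,"dy":0.036,"dz":0.054,"yaw":0},{"dx":0,"dy":0.041,"dz":0.062,"yaw":0},{"dx":0,"dy":0.045,"dz":0.071,"yaw":0},{"dx":0,"dy":0.048,"dz":0.079,"yaw":0},{"dx":0,"dy":0.052,"dz":0.088,"yaw":0},{"dx":0,"dy":0.054,"dz":0.094,"yaw":0}]'
python3 - <<'E'
from h import *
p2=camera('scene');p=camera('wrist')
b=cv2.resize(p2['img'][140:260,240:380,::-1],None,fx=2.8,fy=2.8,interpolation=2)
c=cv2.resize(p['img'][100:300,150:400,::-1],(392,336),interpolation=2)
cv2.imwrite('pics/c6.png',np.hstack([b,c]))
E
```

```text
clock: 6.65
tcp_pos: [0.4514, -0.4651, 0.0671]
eef_rot: [2.261, -2.181, -0.0]
force: [-0.5, -0.7, 2.4]
grip_width: 0.0006
```

View pics/c6.png

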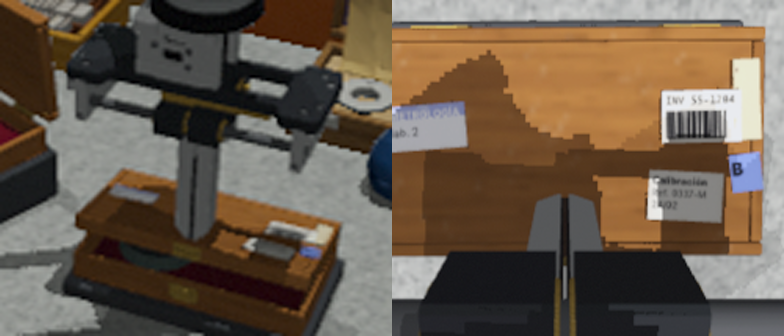

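About 0.2 rad is left. From here I'll slow to about 13 mm/s, then slower.

```bash
python3 -m handwheel '[{"dx":0,"dy":0.001,"dz":0.004,"yaw":0},{"dx":0,"dy":0.003,"dz":0.008,"yaw":0},{"dx":0,"dy":0.004,"dz":0.012,"yaw":0},{"dx":0,"dy":0.005,"dz":0.016,"yaw":0},{"dx":0,"dy":0.006,"dz":0.02,"yaw":0},{"dx":0,"dy":0.007,"dz":0.024,"yaw":0},{"dx":0,"dy":0.008,"dz":0.028,"yaw":0},{"dx":0,"dy":0.009,"dz":0.032,"yaw":0},{"dx":0,"dy":0.01,"dz":0.036,"yaw":0},{"dx":0,"dy":0.011,"dz":0.04,"yaw":0},{"dx":0,"dy":0.011,"dz":0.044,"yaw":0},{"dx":0,"dy":0.011,"dz":0.044,"yaw":0}]'
python3 - <<'E'
from h import *
p2=camera('scene')
b=cv2.resize(p2['img'][180:280,250:370,::-1],None,fx=5,fy=5,interpolation=2)
cv2.imwrite('pics/c7.png',b)
E
```

```text
clock: 7.95
tcp_pos: [0.4483, -0.4651, 0.054]
eef_rot: [-2.262, 2.181, 0.0]
force: [-0.5, 0.3, -0.3]
grip_width: 0.0008
```

View pics/c7.png

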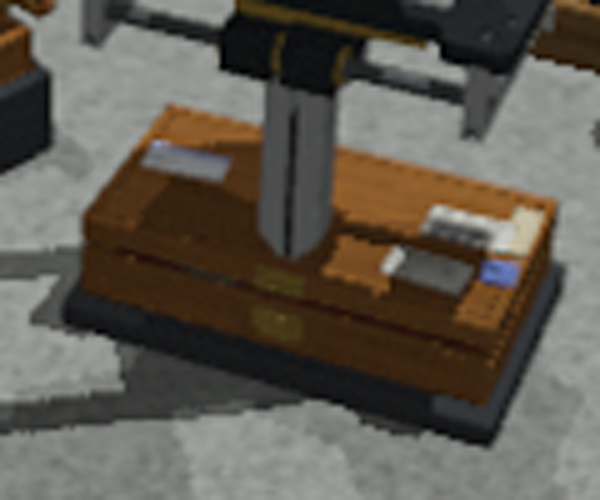

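A thin dark gap remains along the seam. I'll go on in steps of about 0.6 mm per row and check the force often.

```bash
python3 -m handwheel '[{"dx":0,"dy":0,"dz":0.002,"yaw":0},{"dx":0,"dy":0.001,"dz":0.004,"yaw":0},{"dx":0,"dy":0.001,"dz":0.006,"yaw":0},{"dx":0,"dy":0.001,"dz":0.008,"yaw":0},{"dx":0,"dy":0.001,"dz":0.008,"yaw":0}]'
python3 -m handwheel '[{"dx":0,"dy":0,"dz":0.002,"yaw":0},{"dx":0,"dy":0,"dz":0.004,"yaw":0},{"dx":0,"dy":0,"dz":0.004,"yaw":0}]'
```

```text
clock: 8.5
tcp_pos: [0.4482, -0.4653, 0.0519]
eef_rot: [2.262, -2.18, 0.001]
force: [0.8, 1.0, 0.1]
grip_width: 0.0004
clock: 8.8
tcp_pos: [0.4479, -0.4653, 0.0505]
eef_rot: [2.261, -2.18, -0.0]
force: [-0.2, -0.3, 0.9]
grip_width: 0.0004
```

```bash
python3 -m handwheel '[{"dx":0,"dy":0,"dz":0.002,"yaw":0},{"dx":0,"dy":0,"dz":0.004,"yaw":0}]'
python3 - <<'E'
from h import *
p2=camera('scene')
b=cv2.resize(p2['img'][180:280,250:370,::-1],None,fx=5,fy=5,interpolation=2)
cv2.imwrite('pics/c8.png',b);print(get_state()['force'],get_state()['tcp_pos'])
E
```

```text
clock: 9.0
tcp_pos: [0.4478, -0.4653, 0.0494]
eef_rot: [2.261, -2.18, -0.0]
force: [-1.0, 0.3, 1.7]
grip_width: 0.0005
[-0.83948273 -0.93609032  1.03118308] [ 0.44776353 -0.46525693  0.04927328]
```

View pics/c8.png

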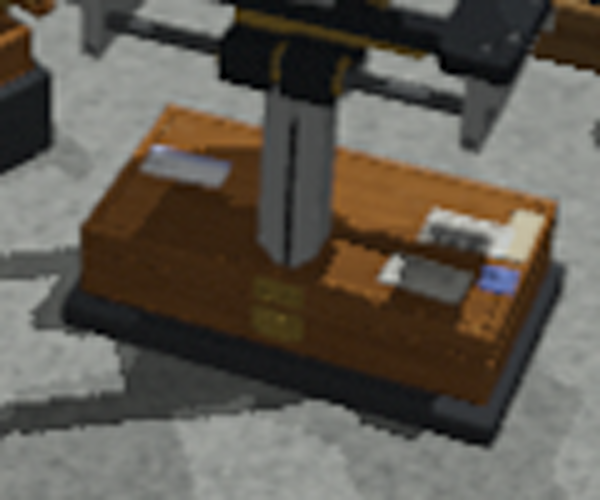

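The seam has closed visually. I'll keep going in small steps until the force rises, which will show the lid is home.

```bash
python3 -m handwheel '[{"dx":0,"dy":0,"dz":0.001,"yaw":0},{"dx":0,"dy":0,"dz":0.002,"yaw":0},{"dx":0,"dy":0,"dz":0.002,"yaw":0}]'
python3 -m handwheel '[{"dx":0,"dy":0,"dz":0.001,"yaw":0},{"dx":0,"dy":0,"dz":0.002,"yaw":0},{"dx":0,"dy":0,"dz":0.002,"yaw":0}]'
```

```text
clock: 9.35
tcp_pos: [0.4478, -0.4653, 0.0491]
eef_rot: [2.261, -2.18, -0.0]
force: [-1.9, 1.0, 3.9]
grip_width: 0.0006
clock: 9.65
tcp_pos: [0.4478, -0.4653, 0.0491]
eef_rot: [2.261, -2.18, -0.0]
force: [-2.7, 0.9, 6.0]
grip_width: 0.0003
```

The tip stays at z = 0.0491 (0.049 expected for a shut lid) while the force climbs to 6 N, so the lid is home. I'll lift straight off and check.

```bash
python3 -m handwheel '[{"dx":0,"dy":0,"dz":-0.005,"yaw":0},{"dx":0,"dy":0,"dz":-0.03,"yaw":0},{"dx":0,"dy":0,"dz":-0.12,"yaw":0},{"dx":0,"dy":0,"dz":-0.25,"yaw":0},{"dx":0,"dy":0,"dz":-0.4,"yaw":0},{"dx":0,"dy":0.1,"dz":-0.55,"yaw":0},{"dx":0,"dy":0.2,"dz":-0.7,"yaw":0},{"dx":0,"dy":0.3,"dz":-0.75,"yaw":0},{"dx":0,"dy":0.35,"dz":-0.75,"yaw":0},{"dx":0,"dy":0.35,"dz":-0.75,"yaw":0}]'
python3 - <<'E'
from h import *
p2=camera('scene');save(p2,'scene9');p=camera('wrist');save(p,'w9')
b=cv2.resize(p2['img'][100:300,150:400,::-1],None,fx=3,fy=3,interpolation=2)
cv2.imwrite('pics/c9.png',b);print(get_state()['force'],get_state()['tcp_pos'])
# expected rim edges at shut
for a in(0,.02):
    q=box([.5294,-.4627,.0402,.012,a]);print(a,{k:proj(p2,[q[k]])[0].round(1).tolist() for k in('roL','roR','riL','bfL','bfR')})
E
```

```text
clock: 10.65
tcp_pos: [0.342, -0.4691, 0.2732]
eef_rot: [-2.259, 2.183, -0.001]
force: [-0.3, -0.4, -0.4]
grip_width: 0.0006
[-0.58600541  0.032848    0.43640665] [ 0.34326604 -0.46794023  0.27094537]
0 {'roL': [265.1, 224.3], 'roR': [348.1, 247.2], 'riL': [265.2, 229.1], 'bfL': [265.2, 229.1], 'bfR': [347.5, 252.1]}
0.02 {'roL': [265.1, 223.5], 'roR': [348.2, 246.4], 'riL': [265.2, 228.3], 'bfL': [265.2, 229.1], 'bfR': [347.5, 252.1]}
```

View pics/c9.png

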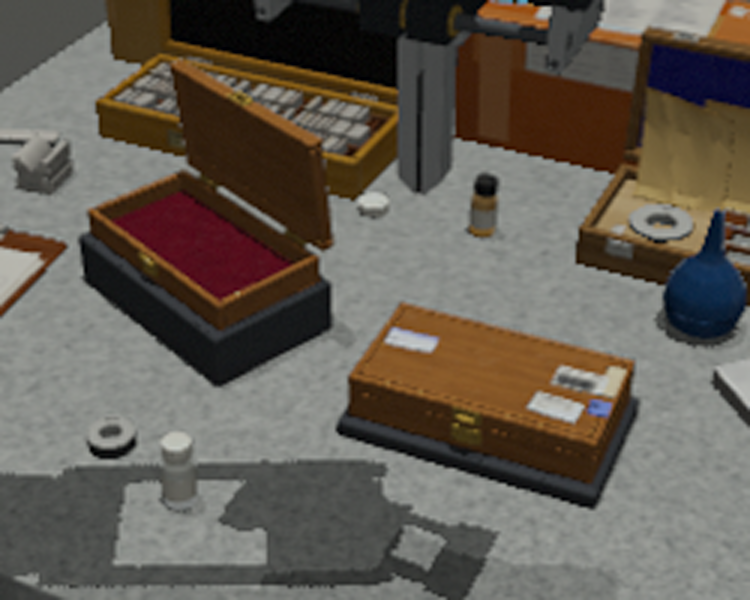

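View pics/w9.png

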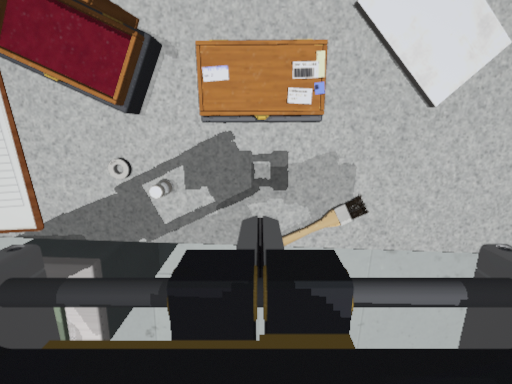

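The lid is shut with no visible seam gap around scene pixel (305,242). The empty box is still open, and the vial, ring and amber vial haven't moved. I'll let the arm settle, then hand in.

```bash
python3 -m handwheel '[{"dx":0,"dy":0,"dz":0,"yaw":0},{"dx":0,"dy":0,"dz":0,"yaw":0},{"dx":0,"dy":0,"dz":0,"yaw":0}]'; python3 -c "
from cell import finish_job
print(finish_job())"
```

```text
clock: 11.05
tcp_pos: [0.3438, -0.4685, 0.272]
eef_rot: [-2.262, 2.179, 0.003]
force: [0.5, -0.1, 0.9]
grip_width: 0.0006
the job is handed in; nothing more can be done
None
```

The lid of the box holding the micrometer is shut and the job is handed in, at 11 s on the robot's clock. I pushed it with the closed fingertips along its arc from about 1.03 rad, slowing near the end. Pushing took about 3 N or less, and the last press reached about 6 N.

**Last checks:**
- **Lid home:** the fingertips stopped at z = 0.0491 m (0.049 expected for a shut lid) while the force kept rising. After I lifted off, the pictures showed no gap along the seam.
- **Everything else:** the empty box is still open, and the vials and ring look unmoved. The arm is clear of everything.

**Less certain:** the micrometer can't be seen under the shut lid. It was still lying in the box in the last view before the gap narrowed, and nothing touched it. My first box fit, from the top camera alone, put the riser at 3 mm, below the stated 12 mm minimum. Adding the scene view gave 10 mm, so I used 12 mm, and the contact height agreed with that.

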